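Set the valves of a vacuum filtration manifold

TASK

The filtration manifold's three valves were left half open to dry. Get it ready for a run by pushing the levers round with a fingertip: turn the valves of the two stations that carry a funnel fully open (lever in line with its branch tube, pointing away from the funnel) and the valve of the capped, unused station fully shut (lever across the tube, along the row). Leave the funnels and the cap seated as they are, lift nothing, do not disturb the jars and other things around, and finish with the hand clear.

Things in the scene. Friction and masses are not known exactly. Their poses are not given: they have to be found in the camera images.
- manifold: Fixed vacuum filtration manifold on a white tray 270 x 690 x 12 mm. Origin on the bench straight below the middle valve's pivot; z up, +y along the row to the left station, +x from the levers to the seats (world axes at yaw 0). Stations at y = +150 (left), 0 (mid), -150 mm (right): a branch tube runs along +x from the header tube through a ball valve at x = 0 to a round seat.
- header (a point): Middle of the steel header tube's top line, 82 mm above the bench; the tube is 34 mm thick and runs along the manifold's y, 75 mm to the -x side of the pivots. A round gauge, 44 mm across, stands on it 262 mm to the left of this point, its top 129 mm above the bench.
- pump (a point): Top of the pump at the manifold's right end (on its tray), 142 mm above the bench, above the pump's centre; the pump measures 190 mm along x and 130 mm along y.
- valve_left (a point): Pivot of the left station's valve lever: on its vertical axis, at mid height of the lever's sleeve, 122 mm above the bench. The point's axes are the manifold's.
- valve_mid (a point): Pivot of the mid station's valve lever: on its vertical axis, at mid height of the lever's sleeve, 122 mm above the bench. The point's axes are the manifold's.
- valve_right (a point): Pivot of the right station's valve lever: on its vertical axis, at mid height of the lever's sleeve, 122 mm above the bench. The point's axes are the manifold's.
- lever_left (a joint): Angle (rad) of the left lever about the vertical axis, counterclockwise seen from above. 0 = shut: across its branch tube, pointing along the manifold's +y. 1.571 = open: in line with the tube, pointing along the manifold's -x (away from the seat). Hard stops at both ends; stays where it is left; friction 0.25 N m (4 N at 65 mm from the pivot).
- lever_left_tip (a point): Outer end of the left lever, 88 mm from the pivot at the same height. The lever is a flat steel arm with a black sleeve 14 mm wide and 12 mm high that covers it from 28 to 88 mm from the pivot; under the sleeve the space is free down to the header tube's top (40 mm below the lever's mid height).
- lever_mid (a joint): Angle (rad) of the mid lever about the vertical axis, counterclockwise seen from above. 0 = shut: across its branch tube, pointing along the manifold's +y. 1.571 = open: in line with the tube, pointing along the manifold's -x (away from the seat). Hard stops at both ends; stays where it is left; friction 0.25 N m (4 N at 65 mm from the pivot).
- lever_mid_tip (a point): Outer end of the mid lever, 88 mm from the pivot at the same height. The lever is a flat steel arm with a black sleeve 14 mm wide and 12 mm high that covers it from 28 to 88 mm from the pivot; under the sleeve the space is free down to the header tube's top (40 mm below the lever's mid height).
- lever_right (a joint): Angle (rad) of the right lever about the vertical axis, counterclockwise seen from above. 0 = shut: across its branch tube, pointing along the manifold's +y. 1.571 = open: in line with the tube, pointing along the manifold's -x (away from the seat). Hard stops at both ends; stays where it is left; friction 0.25 N m (4 N at 65 mm from the pivot).
- lever_right_tip (a point): Outer end of the right lever, 88 mm from the pivot at the same height. The lever is a flat steel arm with a black sleeve 14 mm wide and 12 mm high that covers it from 28 to 88 mm from the pivot; under the sleeve the space is free down to the header tube's top (40 mm below the lever's mid height).
- seat_left (a point): Centre of the top of the left station's seat, 105 mm from that station's pivot along the manifold's +x, 100 mm above the bench.
- seat_mid (a point): Centre of the top of the mid station's seat, 105 mm from that station's pivot along the manifold's +x, 100 mm above the bench.
- seat_right (a point): Centre of the top of the right station's seat, 105 mm from that station's pivot along the manifold's +x, 100 mm above the bench.
- funnel_large: Large open steel filter funnel standing loose on one of the three seats: 86 mm across the rim, 140 mm high; origin at the centre of its underside, z up.
- funnel_small: Small open steel filter funnel standing loose on another seat: 72 mm across the rim, 80 mm high; origin at the centre of its underside, z up.
- cap: Flat steel cap lying loose on the remaining seat, the unused station: 72 mm across, 12 mm thick, with an 18 mm knob (28 mm high in all); origin at the centre of its underside, z up.
- sample_a: Sample jar with a red cap, 44 mm across, 85 mm high, loose on the tray between two seats (not to be disturbed); origin at the centre of its underside.
- sample_b: Sample jar with a red cap, 44 mm across, 85 mm high, loose on the tray between two seats (not to be disturbed); origin at the centre of its underside.
- wash_bottle: White wash bottle with a bent spout, 66 mm across, 175 mm high, loose on the bench beyond the manifold's left end (not to be disturbed); origin under its centre.
- beaker: Glass beaker, 68 mm across, 90 mm high, loose near the wash bottle (not to be disturbed); origin under its centre.
- petri_stack: Two stacked petri dishes, 90 mm across, 29 mm high, loose on the tray between the left and middle branch tubes, below the levers (not to be disturbed); origin under their centre.
- filter_box: Flat blue box of filters, 70 x 70 x 28 mm, loose on the tray between the middle and right branch tubes, below the levers (not to be disturbed); origin under its centre.

How it is judged (in metres and radians):
At the end, for the whole second after the job is handed in: Levers at rest: at the funnel stations within 0.12 rad of the open stop (over 1.45), at the capped one within 0.12 rad of shut. Funnels and cap upright within 12 mm of where they were, the other loose things within 30 mm (((horizontal distance between cap and seat_left below 0.03 m and value of joint lever_left below 0.12 rad) or (horizontal distance between cap and seat_left above 0.03 m and value of joint lever_left above 1.45 rad)) and ((horizontal distance between cap and seat_mid below 0.03 m and value of joint lever_mid below 0.12 rad) or (horizontal distance between cap and seat_mid above 0.03 m and value of joint lever_mid above 1.45 rad)) and ((horizontal distance between cap and seat_right below 0.03 m and value of joint lever_right below 0.12 rad) or (horizontal distance between cap and seat_right above 0.03 m and value of joint lever_right above 1.45 rad)) and velocity of joint lever_left between -0.05 and 0.05 rad/s and velocity of joint lever_mid between -0.05 and 0.05 rad/s and velocity of joint lever_right between -0.05 and 0.05 rad/s and distance of each of funnel_large, funnel_small, cap from where it was at the start of the episode below 0.012 m and angle between each of funnel_large, funnel_small, cap's own z axis and vertical below 0.1 rad and distance of each of sample_a, sample_b, wash_bottle, beaker, petri_stack, filter_box from where it was at the start of the episode below 0.03 m and linear speed of each of funnel_large, funnel_small, cap below 0.02 m/s); the robot touches nothing.
It fails at once if the manifold or a lever is pushed with the arm or the gripper's body instead of the fingers (contact force between the arm and manifold above 5 N).
It fails at once if a funnel or the cap is lifted, tipped or shifted on its seat (more than 12 mm or 0.2 rad) (distance of any of funnel_large, funnel_small, cap from where it was at the start of the episode above 0.012 m or angle between any of funnel_large, funnel_small, cap's own z axis and vertical above 0.2 rad).
It fails at once if a jar, the wash bottle, the beaker, the petri dishes or the filter box is moved (more than 30 mm) or tipped over (distance of any of sample_a, sample_b, wash_bottle, beaker, petri_stack, filter_box from where it was at the start of the episode above 0.03 m or angle between any of sample_a, sample_b, wash_bottle, beaker, petri_stack, filter_box's own z axis and vertical above 0.5 rad).
It also fails if it takes over 51 s, if anything falls off the work surface, if the arm or the gripper's body presses on something with over 40 N, if the wrist force passes 120 N, or if a joint passes its speed limit or range.

ROBOT

A 6-joint arm with a two-finger parallel gripper is mounted at the origin on the work surface. World frame = base frame: x ahead of the robot, y to its left, z up, the work surface at z = 0. Lengths are in m, angles in degrees, forces in N, time in s.
With the tool pointing down it reaches from about 0.25 to 0.725 m from the base axis. Payload 9.7 kg.
Tool frame: the origin (TCP) lies on the centre line of the jaws, within the pads' length; the fingertips stand 14 mm ahead of it and the grasp point (between the pads) lies 5 mm behind it; z points along the fingers, y is the line along which they close (so a half turn about z gives the same grasp; the last joint's range is limited). The gripper opens to 85 mm and grips with 20 to 120 N. Pads are 22 mm wide; open, the fingers measure 114 mm over their backs; the gripper's body (76 mm by 85 mm) begins 54 mm behind the grasp point. The pads swing forward as they close: fully open they stand 13 mm farther back than shut.
Start: joints at [0, 4.979, 10.078, 95.1, 0, 90], TCP at [0.55, -0, 0.245] pointing down, gripper open.
Joint ranges: [-179.16, 179.16], [-48.56, 103.87], [-65.8, 70.77], [-126.05, 130.52], [-82.76, 87.17], [-180, 180]. Speed limits (degrees/s): [127.2, 127.2, 147.25, 180, 180, 180].

INTERFACE

Orientations are given as [roll, pitch, yaw] about the fixed x, y, z axes, in that order (R = Rz(yaw) Ry(pitch) Rx(roll)).
In Python, from workcell import bot, camera, get_calibration, ticket gives the robot as it stands. The module is installed in compiled form; this text tells all that it offers.
- The arm moves only by the tool send_rows, never from a script. Its arguments are lists of equal length, an entry for each row: "linear": the shift along the tool's x, y, z in m, a list of three; "twist": the turn, a rotation vector about the tool's x, y, z in units of 10 degrees (1.0 is 10 degrees), a list of three; "gripper": the opening in per cent of the stroke, from 0 (shut) to 100 (fully open). In form: {"linear": [[x, y, z], ...], "twist": [[wx, wy, wz], ...], "gripper": [gripper, ...]}. A call has 1 to 8 rows; each row shifts and turns the commanded pose from where the row before left it, along the tool's axes as they then stand; what a row does not reach is not made up. A row lasts 1/8 s, in which the tool goes at most 62.5 mm and 10.7 degrees, less where a joint would pass 70% of its speed; a pose out of reach is approached as far as the arm can. A call with a gripper value outside its range is refused whole. The fingers move at their own pace and stop on an object; "grip_force" is the grip in N (left out, the last holds). Time passes only in rows, so rows that do not move let the fingers close. It gives the time, the measured TCP pose, the force, the opening and the grip force at its end, in the units of the state.
- bot.get_obs(): the state, without advancing time (a new reading comes with each control period).
- camera(name): name is "scene" or "side" or "wrist"; returns the picture (384x512x3 uint8, red, green, blue); there is no depth.
- get_calibration(name): a dict with "fx", "fy", "cx", "cy" (pixels), "origin" and "orientation" of the camera in the world; the wrist camera has in their place "hand_eye" (4x4, takes a point from camera to tool coordinates, whose origin is the TCP and whose axes are the flange's). Camera axes: x right, y down, z forward; pixel columns grow to the right and rows downward; lengths in m; the calibration is good to about 2 mm. A picture is of the moment at which its call begins: read the wrist's pose just before it. get_calibration takes no time and is no camera call.
- ticket.job_done(): hands the job in; it is judged then, once.
The state is a dict: "time": time; "q": joint angles; "qd": joint speeds; "joint_efforts": joint torques, N m; "ee_pos": TCP position; "tcp_rot": TCP orientation; "wrist_force": force on the tool from outside, world axes, zero at the start; "torque": the same for the moment, N m; "opening": finger opening in m; "grasp_force": force on a finger pad.
Only numpy, scipy, OpenCV 4.12 (cv2) and the standard library are available. Lean on these libraries where they do the work, as an engineer would, in place of code of your own. Each camera call takes 0.05 s, during which the arm holds its last target. There are 200 camera calls.

## Working session

There is one attempt and no reset: what is moved stays moved. The work goes in short steps, Python scripts to look and compute and a tool call to move; the robot and the scene stay as the last step left them, time stands still between calls to the robot, and variables do not carry over. Pictures are saved under pics/ and viewed, at most 10 in all, crops included, and the job is handed in when it is done.

Besides the shell and the picture viewer there is one more tool, called after "Request:" as name(argument=value, ...) on one line, values as JSON. send_rows: Moves the arm, as the interface text tells. Its arguments: {"type":"object","properties":{"linear":{"type":"array"},"twist":{"type":"array"},"gripper":{"type":"array"},"grip_force":{"type":"number"}},"required":["linear","twist","gripper"]}

```bash
mkdir -p pics; python3 - <<'E'
from workcell import bot,camera,get_calibration
import cv2
o=bot.get_obs();print(o['time'],o['ee_pos'],o['tcp_rot'],o['opening'])
for n in("scene","side","wrist"):
    im=camera(n);cv2.imwrite(f'pics/{n}0.png',im[:,:,::-1]);print(n,get_calibration(n))
a=[cv2.imread(f'pics/{n}0.png') for n in("scene","side")]
cv2.imwrite('pics/s1.png',cv2.resize(a[0],(800,600),interpolation=cv2.INTER_CUBIC))
cv2.imwrite('pics/s2.png',cv2.resize(a[1],(800,600),interpolation=cv2.INTER_CUBIC))
E
```

```text
0.0 [ 5.49796638e-01 -1.02347234e-05  2.44570794e-01] [-1.79923934e+02 -8.61975387e-04  9.00001956e+01] 0.0853519063701645
scene {'fx': 350.10507778558986, 'fy': 350.10507778558986, 'cx': 259.2399769905037, 'cy': 196.52814964610462, 'origin': array([ 1.02229028, -0.24132979,  0.86656595]), 'orientation': array([-146.03809689,   -0.38964087,   53.38953818])}
side {'fx': 462.3697671026512, 'fy': 462.3697671026512, 'cx': 249.24375399559335, 'cy': 192.36492924218157, 'origin': array([ 0.00344758, -0.73148033,  0.99553337]), 'orientation': array([-1.32416775e+02, -1.31370030e-01, -3.71856175e+01])}
wrist {'fx': 290.9570308556567, 'fy': 290.9570308556567, 'cx': 250.43481480283012, 'cy': 186.83326265295725, 'hand_eye': array([[ 2.13988051e-04, -9.64602031e-01, -2.63709833e-01,
         6.58501265e-02],
       [ 9.99999395e-01, -7.80566523e-05,  1.09696906e-03,
         1.92528240e-04],
       [-1.07872289e-03, -2.63709908e-01,  9.64601431e-01,
        -1.27996735e-01],
       [ 0.00000000e+00,  0.00000000e+00,  0.00000000e+00,
         1.00000000e+00]])}
```

View pics/s1.png

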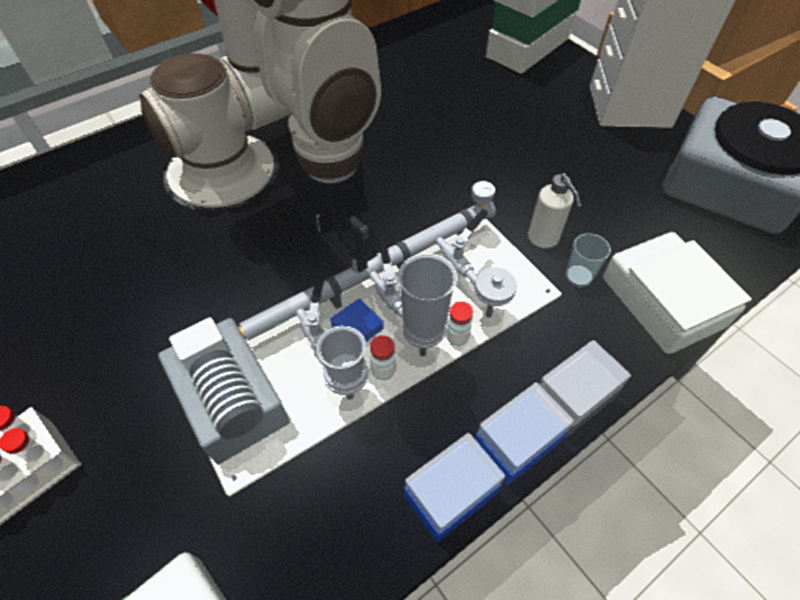

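View pics/s2.png

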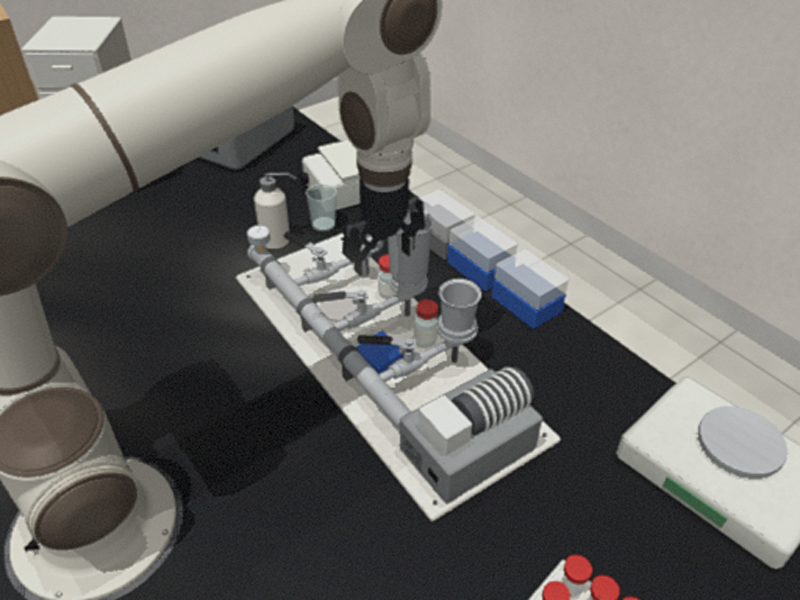

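The side and scene views show the cap on the left station, next to the gauge at (258,235) in the side view. The large funnel is on mid and the small one on right, by the pump. The mid lever runs (362,298)→(313,297) and the right one (408,345)→(360,340). I'll zoom in.

```bash
python3 - <<'E'
import cv2
a=cv2.imread('pics/side0.png')[135:285,145:345]
b=cv2.imread('pics/scene0.png')[105:270,135:355]
cv2.imwrite('pics/c1.png',cv2.resize(a,(800,600),interpolation=cv2.INTER_CUBIC))
cv2.imwrite('pics/c2.png',cv2.resize(b,(800,600),interpolation=cv2.INTER_CUBIC))
cv2.imwrite('pics/w.png',cv2.resize(cv2.imread('pics/wrist0.png'),(800,600),interpolation=cv2.INTER_CUBIC))
E
```

```text
(no output)
```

View pics/c1.png

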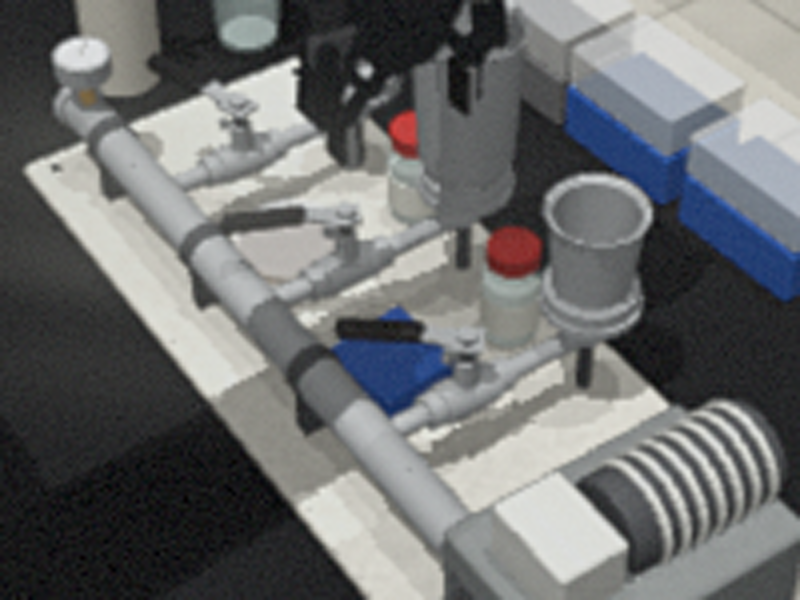

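View pics/c2.png

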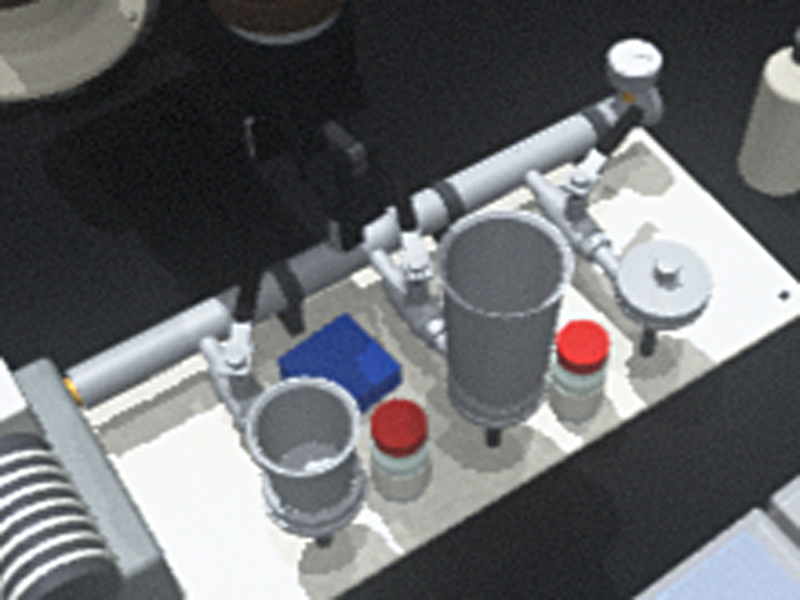

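View pics/w.png

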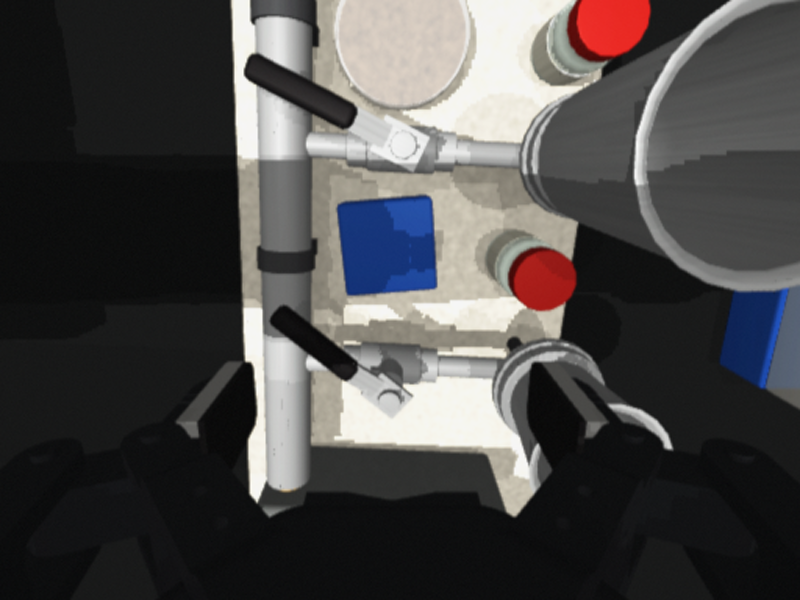

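The wrist view (800 px scale) shows the mid pivot at (403,145) with its tip at (250,66), and the right pivot at (389,400) with its tip at (278,314). Next I'll turn these into world positions.

```bash
cat > h.py <<'E'
import numpy as np
from scipy.spatial.transform import Rotation as R
from workcell import bot,camera,get_calibration
def onz(n,px,z,obs=None):
    c=get_calibration(n)
    d=np.array([(px[0]-c['cx'])/c['fx'],(px[1]-c['cy'])/c['fy'],1.])
    if n=='wrist':
        M=c['hand_eye'];o=obs or bot.get_obs();r=R.from_euler('xyz',o['tcp_rot'],degrees=True)
        d=r.apply(M[:3,:3]@d);p=r.apply(M[:3,3])+o['ee_pos']
    else:
        d=R.from_euler('xyz',c['orientation'],degrees=True).apply(d);p=c['origin']
    return p+d*(z-p[2])/d[2]
E
python3 - <<'E'
from h import *
np.set_printoptions(precision=4,suppress=True)
W=lambda u,v:(u/1.5625,v/1.5625)
S=lambda u,v:(145+u/4,135+v/4)
C=lambda u,v:(135+u*.275,105+v*.275)
for t,n,p,z in [('mid piv','wrist',W(403,145),.13),('mid tip','wrist',W(248,66),.128),('r piv','wrist',W(389,400),.13),('r tip','wrist',W(277,314),.128),
 ('mid piv','side',S(347,212),.13),('mid tip','side',S(222,222),.125),('r piv','side',S(466,338),.13),('r tip','side',S(338,328),.125),('l piv','side',S(240,99),.13),('l arm','side',S(213,90),.126),
 ('mid piv','scene',C(415,243),.13),('r piv','scene',C(237,332),.13),('r tip','scene',C(248,270),.122),('l piv','scene',C(583,178),.13),('l tip','scene',C(637,108),.125),('l black','scene',C(598,156),.127),
 ('gauge','side',S(83,48),.129),('gauge','scene',C(635,56),.129),('cap knob','scene',C(668,264),.128),('tray L','side',S(27,170),.012),('trayfarR','scene',C(800,285),.012),('tray back L','scene',C(645,130),.012),
 ('hdr1','wrist',W(285,30),.082),('hdr2','wrist',W(289,470),.082)]:
    print(t,n,onz(n,p,z))
E
```

```text
mid piv wrist [0.5561 0.077  0.13  ]
mid tip wrist [0.4797 0.114  0.128 ]
r piv wrist [ 0.5488 -0.0668  0.13  ]
r tip wrist [ 0.4855 -0.014   0.128 ]
mid piv side [0.5494 0.066  0.13  ]
mid tip side [0.4765 0.1149 0.125 ]
r piv side [ 0.5397 -0.0808  0.13  ]
r tip side [ 0.4811 -0.019   0.125 ]
l piv side [0.5593 0.218  0.13  ]
l arm side [0.5515 0.2439 0.126 ]
mid piv scene [0.5474 0.0842 0.13  ]
r piv scene [ 0.5378 -0.0616  0.13  ]
r tip scene [ 0.4905 -0.0248  0.122 ]
l piv scene [0.5722 0.2236 0.13  ]
l tip scene [0.5383 0.3087 0.125 ]
l black scene [0.5601 0.2492 0.127 ]
gauge side [0.4974 0.346  0.129 ]
gauge scene [0.4959 0.343  0.129 ]
cap knob scene [0.6707 0.222  0.128 ]
tray L side [0.4452 0.3739 0.012 ]
trayfarR scene [0.697  0.3687 0.012 ]
tray back L scene [0.4895 0.3803 0.012 ]
hdr1 wrist [0.4893 0.1419 0.082 ]
hdr2 wrist [ 0.4743 -0.1507  0.082 ]
```

```bash
cat > fit.py <<'E'
from h import *
from scipy.optimize import least_squares
np.set_printoptions(precision=4,suppress=True)
W=lambda u,v:(u/1.5625,v/1.5625)
S=lambda u,v:(145+u/4,135+v/4)
C=lambda u,v:(135+u*.275,105+v*.275)
G={}
o=bot.get_obs()
def proj(n,P):
    c=get_calibration(n)
    if n=='wrist':
        M=c['hand_eye'];r=R.from_euler('xyz',o['tcp_rot'],degrees=True).as_matrix()
        Rc=r@M[:3,:3];p=r@M[:3,3]+o['ee_pos']
    else: Rc=R.from_euler('xyz',c['orientation'],degrees=True).as_matrix();p=c['origin']
    q=Rc.T@(P-p);return np.array([c['cx']+c['fx']*q[0]/q[2],c['cy']+c['fy']*q[1]/q[2]])
Y={'l':.15,'m':0,'r':-.15}
obs=[('P','m','wrist',W(403,145)),('P','r','wrist',W(389,400)),('P','m','side',S(347,212)),('P','r','side',S(466,338)),('P','l','side',S(240,99)),
('P','m','scene',C(415,243)),('P','r','scene',C(237,332)),('P','l','scene',C(583,178)),
('T','m','wrist',W(250,66)),('T','r','wrist',W(278,314)),('T','m','side',S(222,222)),('T','r','side',S(338,328)),('T','l','scene',C(637,108)),
('G',0,'side',S(83,48)),('G',0,'scene',C(635,56)),('K',0,'scene',C(668,264))]
def res(x,full=False):
    O=np.array([x[0],x[1],0]);Rz=R.from_euler('z',x[2]).as_matrix();a=dict(l=x[4],m=x[5],r=x[6]);out=[]
    for k,s,n,p in obs:
        if k=='P':L=[0,Y[s],x[3]]
        if k=='T':L=[-.087*np.sin(a[s]),Y[s]+.087*np.cos(a[s]),.126]
        if k=='G':L=[-.075,.262,.129]
        if k=='K':L=[.105,.15,.128]
        out.append(proj(n,O+Rz@L)-p)
    return np.array(out) if full else np.ravel(out)
s=least_squares(res,[.557,.078,-.05,.13,.5,1,.8],loss='soft_l1')
x=s.x;print(x[:4],np.degrees(x[[2,4,5,6]]))
for q,e in zip(obs,res(x,True)):print(q[:3],e)
Rz=R.from_euler('z',x[2]).as_matrix()
for k,i in zip('lmr',(4,5,6)):
    print(k,'piv',(Rz@[0,Y[k],0])[:2]+x[:2],'tip',(Rz@[-.088*np.sin(x[i]),Y[k]+.088*np.cos(x[i]),0])[:2]+x[:2])
E
python3 fit.py
```

```text
[ 0.5572  0.0774 -0.0542  0.1205] [-3.1076 21.4606 67.7664 51.1285]
('P', 'm', 'wrist') [1.0036 0.0539]
('P', 'r', 'wrist') [0.2763 0.3562]
('P', 'm', 'side') [-0.016  -0.7246]
('P', 'r', 'side') [ 0.7387 -0.8274]
('P', 'l', 'side') [0.2077 0.223 ]
('P', 'm', 'scene') [0.1202 5.7285]
('P', 'r', 'scene') [-0.8575  7.1827]
('P', 'l', 'scene') [-0.9351  0.1584]
('T', 'm', 'wrist') [-2.1077 -0.2679]
('T', 'r', 'wrist') [-1.3867 -0.4594]
('T', 'm', 'side') [ 0.6286 -0.501 ]
('T', 'r', 'side') [-0.0521 -1.8119]
('T', 'l', 'scene') [ 0.2126 -0.4698]
('G', 0, 'side') [0.2242 0.5693]
('G', 0, 'scene') [0.1227 0.1051]
('K', 0, 'scene') [-0.2857 -0.0422]
l piv [0.5653 0.2271] tip [0.5376 0.3107]
m piv [0.5572 0.0774] tip [0.4776 0.115 ]
r piv [ 0.549  -0.0724] tip [ 0.4836 -0.0136]
```

The fit is good to about 2 mm: yaw is −3.1° and the levers stand at 21°, 68° and 51°. Left is capped, so it gets shut; mid and right get opened. I'll start with the right lever, closing the fingers and going down on its +y/+x side.

Request:
send_rows(linear=[[0, -0.02, 0], [0, 0, 0], [0, 0, 0], [0, 0, 0.03], [0, 0, 0.03], [0, 0, 0.03], [0, 0, 0], [0, 0, 0]], twist=[[0, 0, 0], [0, 0, 0], [0, 0, 0], [0, 0, 0], [0, 0, 0], [0, 0, 0], [0, 0, 0], [0, 0, 0]], gripper=[0, 0, 0, 0, 0, 0, 0, 0], grip_force=20)

```text
time: 1.15
ee_pos: [0.5306, 0.0, 0.1565]
tcp_rot: [179.9, -0.0, 90.0]
wrist_force: [0.1, 0.4, -0.4]
opening: 0.0002
grasp_force: 0.0
```

```bash
python3 - <<'E'
from h import *
import cv2
o=bot.get_obs();print(o['time'],o['ee_pos'],o['opening'],o['wrist_force'])
a=camera('wrist');b=camera('side')
cv2.imwrite('pics/m1.png',np.hstack([cv2.resize(a,(400,300)),cv2.resize(b[110:290,140:380],(400,300))])[:,:,::-1])
E
```

```text
1.15 [5.30588026e-01 1.03598676e-06 1.56454316e-01] 0.0001671434975800603 [ 0.13368777  0.39588658 -0.43631652]
```

View pics/m1.png

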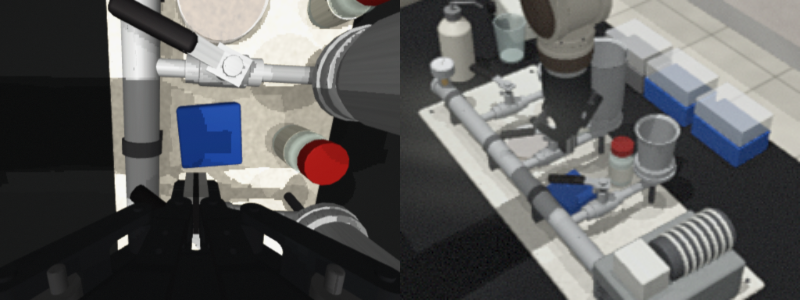

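The view shows the shut fingers at (195,190), between the right lever's tip at (145,195) and the small funnel. They are free on both sides. I'll go down and sweep.

Request:
send_rows(linear=[[0, 0, 0.018], [0, 0, 0.018], [0, 0, 0], [-0.008, -0.006, 0], [-0.008, -0.006, 0], [-0.008, -0.006, 0], [-0.006, -0.005, 0], [0, 0, 0]], twist=[[0, 0, 0], [0, 0, 0], [0, 0, 0], [0, 0, 0], [0, 0, 0], [0, 0, 0], [0, 0, 0], [0, 0, 0]], gripper=[0, 0, 0, 0, 0, 0, 0, 0])

```text
time: 2.25
ee_pos: [0.5068, -0.0306, 0.1197]
tcp_rot: [179.9, 0.0, 90.0]
wrist_force: [1.2, 0.6, 0.9]
opening: -0.0003
grasp_force: 0.3
```

Request:
send_rows(linear=[[-0.006, -0.005, 0], [-0.006, -0.005, 0], [-0.005, -0.004, 0], [-0.004, -0.003, 0], [-0.003, 0, 0], [0, 0, 0]], twist=[[0, 0, 0], [0, 0, 0], [0, 0, 0], [0, 0, 0], [0, 0, 0], [0, 0, 0]], gripper=[0, 0, 0, 0, 0, 0])

```text
time: 3.0
ee_pos: [0.4907, -0.051, 0.1196]
tcp_rot: [179.9, -0.4, 90.1]
wrist_force: [5.4, 23.0, -0.7]
opening: 0.0002
grasp_force: 11.3
```

The right lever is at its stop: 23 N, with the TCP at y = −0.051 as predicted. On to the mid lever.

Request:
send_rows(linear=[[0.02, 0, 0], [0, 0, -0.03], [0, 0, -0.03], [0.055, 0.008, 0], [0.056, 0.009, 0], [0.056, 0.009, 0], [0, 0, 0], [0, 0, 0.01]], twist=[[0, 0, 0], [0, 0, 0], [0, 0, 0], [0, 0, 0], [0, 0, 0], [0, 0, 0], [0, 0, 0], [0, 0, 0]], gripper=[0, 0, 0, 0, 0, 0, 0, 0])

```text
time: 4.0
ee_pos: [0.5161, 0.1327, 0.1694]
tcp_rot: [180.0, 0.0, 90.0]
wrist_force: [-0.2, -1.0, -0.7]
opening: 0.0
grasp_force: 0.0
```

Request:
send_rows(linear=[[0, 0, 0.025], [0, 0, 0.025], [0, 0, 0], [-0.006, -0.003, 0], [-0.006, -0.003, 0], [-0.006, -0.004, 0], [-0.006, -0.004, 0], [0, 0, 0]], twist=[[0, 0, 0], [0, 0, 0], [0, 0, 0], [0, 0, 0], [0, 0, 0], [0, 0, 0], [0, 0, 0], [0, 0, 0]], gripper=[0, 0, 0, 0, 0, 0, 0, 0])

```text
time: 5.0
ee_pos: [0.5021, 0.1086, 0.12]
tcp_rot: [179.9, -0.0, 90.0]
wrist_force: [0.1, 0.2, -0.2]
opening: -0.0001
grasp_force: 0.2
```

Request:
send_rows(linear=[[-0.005, -0.002, 0], [-0.004, -0.001, 0], [-0.003, 0, 0], [-0.002, 0, 0], [0, 0, 0]], twist=[[0, 0, 0], [0, 0, 0], [0, 0, 0], [0, 0, 0], [0, 0, 0]], gripper=[0, 0, 0, 0, 0])

```text
time: 5.62
ee_pos: [0.4991, 0.0987, 0.1197]
tcp_rot: [180.0, -0.5, 90.2]
wrist_force: [2.5, 26.3, 1.8]
opening: -0.0003
grasp_force: 13.2
```

The mid lever is at its stop too, at 26 N. Now the left lever, from its −x side.

Request:
send_rows(linear=[[0.02, 0, 0], [0, 0, -0.03], [0, 0, -0.03], [0.056, 0.003, 0], [0.057, 0.003, 0], [0.057, 0.003, 0], [0, 0, 0], [0, 0, 0.01]], twist=[[0, 0, 0], [0, 0, 0], [0, 0, 0], [0, 0, 0], [0, 0, 0], [0, 0, 0], [0, 0, 0], [0, 0, 0]], gripper=[0, 0, 0, 0, 0, 0, 0, 0])

```text
time: 6.62
ee_pos: [0.5079, 0.2845, 0.169]
tcp_rot: [-180.0, 0.1, 90.0]
wrist_force: [0.0, 0.1, -0.5]
opening: -0.0004
grasp_force: 0.0
```

```bash
python3 - <<'E'
from h import *
import cv2
a=camera('wrist')
cv2.imwrite('pics/m2.png',a[:,:,::-1])
E
```

```text
(no output)
```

View pics/m2.png

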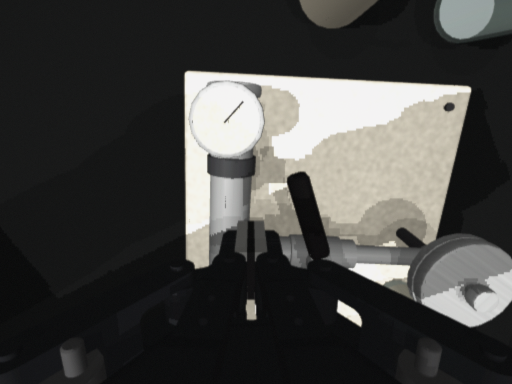

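The fingertips are at about (252,225), between the gauge at (227,120) and the left lever, which runs (300,180)→(318,250). There is room to go down and push along +x.

Request:
send_rows(linear=[[0, 0, 0.025], [0, 0, 0.025], [0, 0, 0], [0, 0.008, 0], [0, 0.007, 0], [0, 0.006, 0], [0, 0.006, 0], [0, 0, 0]], twist=[[0, 0, 0], [0, 0, 0], [0, 0, 0], [0, 0, 0], [0, 0, 0], [0, 0, 0], [0, 0, 0], [0, 0, 0]], gripper=[0, 0, 0, 0, 0, 0, 0, 0])

```text
time: 7.68
ee_pos: [0.5355, 0.2852, 0.1196]
tcp_rot: [180.0, -0.0, 90.0]
wrist_force: [-1.0, -0.2, 0.2]
opening: 0.0
grasp_force: 0.4
```

Request:
send_rows(linear=[[0, 0.006, 0], [0, 0.005, 0], [0, 0.004, 0], [0, 0, 0]], twist=[[0, 0, 0], [0, 0, 0], [0, 0, 0], [0, 0, 0]], gripper=[0, 0, 0, 0])

```text
time: 8.18
ee_pos: [0.5461, 0.2857, 0.1194]
tcp_rot: [-179.5, -0.1, 90.1]
wrist_force: [-25.4, 4.6, 9.3]
opening: 0.0003
grasp_force: 13.0
```

The left lever is at its stop: 25 N at x = 0.546, as predicted. I'll back off, rise and check.

Request:
send_rows(linear=[[0, -0.025, 0], [0, 0, -0.03], [0, 0, -0.05], [0, 0, -0.05], [-0.05, -0.04, 0], [-0.05, -0.04, 0], [0, 0, 0], [0, 0, 0]], twist=[[0, 0, 0], [0, 0, 0], [0, 0, 0], [0, 0, 0], [0, 0, 0], [0, 0, 0], [0, 0, 0], [0, 0, 0]], gripper=[0, 0, 0, 0, 0, 0, 0, 0])

```text
time: 9.18
ee_pos: [0.4475, 0.1873, 0.25]
tcp_rot: [179.9, -0.0, 90.0]
wrist_force: [0.1, 0.3, -0.7]
opening: 0.0001
grasp_force: 0.0
```

```bash
python3 - <<'E'
from h import *
import cv2
a=camera('wrist');b=camera('side')
cv2.imwrite('pics/m3.png',np.hstack([cv2.resize(a,(400,300)),cv2.resize(b[120:270,145:345],(400,300))])[:,:,::-1])
E
```

```text
(no output)
```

View pics/m3.png

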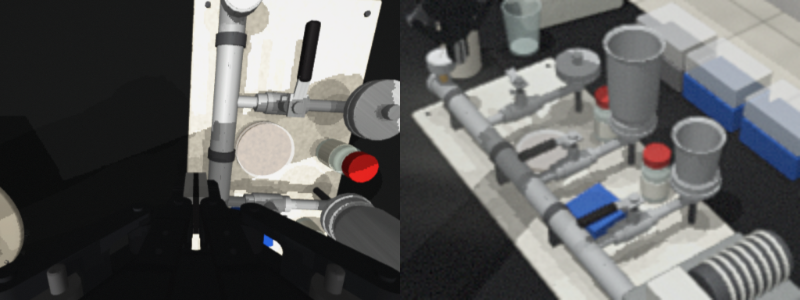

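The side view shows the mid and right levers in line with their tubes. The left lever in the wrist view, (313,25)→(300,105), needs a more exact measurement.

```bash
python3 - <<'E'
from h import *
import cv2
a=camera('wrist')
g=a.max(2); c=g[10:150,340:440]  # around left lever
# sleeve: black region
m=(g<60).astype('uint8'); n,l,s,ce=cv2.connectedComponentsWithStats(m[:175,:])
for i in range(1,n):
    if 200<s[i,4]<6000:
        ys,xs=np.nonzero(l==i)
        P=np.array([onz('wrist',(x,y),.128)[:2] for x,y in zip(xs,ys)])
        u,sv,vt=np.linalg.svd(P-P.mean(0),full_matrices=False);d=vt[0]*np.sign(vt[0,1])
        t=(P-P.mean(0))@d
        print(s[i],P.mean(0),'ang',np.degrees(np.arctan2(-d[0],d[1]))+3.1,'len',np.ptp(t))
E
```

```text
Traceback (most recent call last):
  File "h.py", line 8, in onz
    M=c['hand_eye'];o=obs or bot.get_obs();r=R.from_euler('xyz',o['tcp_rot'],degrees=True)
                             ~~~~~~~~~~~^^
ValueError: time passes only in moves, steps and waits
```

```bash
python3 - <<'E'
from h import *
import cv2
o=bot.get_obs();a=camera('wrist')
g=a.max(2)
m=(g<60).astype('uint8'); n,l,s,ce=cv2.connectedComponentsWithStats(m[:175,:])
for i in range(1,n):
    if 200<s[i,4]<6000:
        ys,xs=np.nonzero(l==i)
        P=np.array([onz('wrist',(x,y),.126,o)[:2] for x,y in zip(xs,ys)])
        u,sv,vt=np.linalg.svd(P-P.mean(0),full_matrices=False);d=vt[0]*np.sign(vt[0,1])
        t=(P-P.mean(0))@d
        print(s[i],P.mean(0),'ang',np.degrees(np.arctan2(-d[0],d[1]))+3.1,'len',np.ptp(t))
E
```

```text
Traceback (most recent call last):
  File "h.py", line 5, in onz
    c=get_calibration(n)
ValueError: time passes only in moves, steps and waits
```

```bash
python3 - <<'E'
import h
from h import *
import cv2
o=bot.get_obs();a=camera('wrist');C=get_calibration('wrist');h.get_calibration=lambda n:C
g=a.max(2)
m=(g<60).astype('uint8'); n,l,s,ce=cv2.connectedComponentsWithStats(m[:175,:])
for i in range(1,n):
    if 200<s[i,4]<6000:
        ys,xs=np.nonzero(l==i)
        P=np.array([onz('wrist',(x,y),.126,o)[:2] for x,y in zip(xs,ys)])
        u,sv,vt=np.linalg.svd(P-P.mean(0),full_matrices=False);d=vt[0]*np.sign(vt[0,1])
        print(s[i],P.mean(0),'ang',np.degrees(np.arctan2(-d[0],d[1]))+3.1,'len',np.ptp((P-P.mean(0))@d))
E
```

```text
[ 466    0   46  108 3363] [0.64261518 0.29128896] ang 8.471329913570996 len 0.07813356435954814
[ 382   27   29   78 1357] [0.56466029 0.28593581] ang 0.003602317235354313 len 0.0577134947609257
```

The left lever reads 0.0°. On the mid and right levers the finger stopped at the same 18.2 mm offset, which is the sleeve half-width plus the finger half-width, so both are at 90°. Handing in.

```bash
python3 -c "
from workcell import ticket
print(ticket.job_done())"
```

```text
the job is handed in; nothing more can be done
None
```

The job is handed in with the mid and right (funnel) valves pushed to the open stop, the left (capped) valve shut, nothing else seen to move and the hand clear; no verdict came back.

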